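Balance and close a centrifuge rotor

TASK

Balance the centrifuge rotor for the next spin: load each of the three tubes standing on the bench into the empty bucket straight across from the tube of its own kind, set down upright on the bucket's floor, and then close the rotor with its clear lid, fully down on the ledge all round. Keep the tubes upright, leave those already in the rotor in their buckets, and leave the measuring cylinder and the beaker alone.

Things in the scene. Friction and masses are not known exactly. Their poses are not given: they have to be found in the camera images.
- rotor: Dark rotor, fixed, 212 mm wide, 50 mm high. Six buckets, 64 mm from its axis, one each 60 deg, first on its +x; alternate ones loaded. Bucket: 49 mm wide inside at its rim (height 50), 46 mm below, flat floor at 20 mm. Hub top 52 mm. Lid ledge at height 36, outside a wall 192 mm wide, bevelled to 185 at its top (50). Origin: centre of underside; z up.
- vial_loaded: Short glass vial with a narrow blue screw cap, the one already sitting in a bucket of the rotor at the start. Body 27 mm diameter up to 44 mm, cap 24.4 mm diameter from there to the top at 54 mm. Origin: centre of its flat underside; z up.
- steel_tube_loaded: Bare stainless steel tube with a thin stem on its closure, the one already sitting in a bucket of the rotor at the start. Body 28 mm diameter up to 54 mm, then a stepped closure 25 mm in diameter up to 61 mm and a stem 14 mm in diameter up to 70 mm. Origin: centre of its flat underside; z up.
- wide_cap_tube_loaded: White plastic tube with a ribbed white screw cap wider than its body, the one already sitting in a bucket of the rotor at the start. Body 28 mm diameter (with a thin neck collar, 33 mm, at 47 to 50 mm), cap 35 mm diameter from 54 mm up to the top at 74 mm. Origin: centre of its flat underside; z up.
- vial_bench: Short glass vial with a narrow blue screw cap, the one standing loose on the bench, to be loaded. Body 27 mm diameter up to 44 mm, cap 24.4 mm diameter from there to the top at 54 mm. Origin: centre of its flat underside; z up.
- steel_tube_bench: Bare stainless steel tube with a thin stem on its closure, the one standing loose on the bench, to be loaded. Body 28 mm diameter up to 54 mm, then a stepped closure 25 mm in diameter up to 61 mm and a stem 14 mm in diameter up to 70 mm. Origin: centre of its flat underside; z up.
- wide_cap_tube_bench: White plastic tube with a ribbed white screw cap wider than its body, the one standing loose on the bench, to be loaded. Body 28 mm diameter (with a thin neck collar, 33 mm, at 47 to 50 mm), cap 35 mm diameter from 54 mm up to the top at 74 mm. Origin: centre of its flat underside; z up.
- rotor_lid: Clear domed rotor lid, black rim ring, rim down on the bench, 0.25 kg. Rim 212 mm wide outside, 202 inside; dome top 66 mm above the rim's lower edge, 63 mm room inside (clears the tubes). On top a round black grip, 33 mm wide, top at 103 mm, on a foot 68 mm wide, 3 mm thick. Origin: centre of the rim's lower edge; z up. Closed: on the rotor's axis, 36 mm above its origin.
- measuring_cylinder: Bystander: small glass measuring cylinder, 33 mm wide foot, 86 mm high. Origin: centre of its underside.
- beaker: Bystander: small clear beaker, about 50 mm wide, 58 mm high. Origin: centre of its underside.
Mind the look-alikes: they are no part of the job. What is shaped like the vial_bench but pink or yellow is not meant.

How it is judged:
By the outcome, as a careful person would: the job done as asked, in the order asked, and still so for the second after the job is handed in, with the robot touching nothing.
It also fails if it takes over 88 s, if anything falls off the work surface, if the arm or the gripper's body presses on something with over 40 N, if the wrist force passes 120 N, or if a joint passes its speed limit or range.

ROBOT

A 6-joint arm with a two-finger parallel gripper is mounted at the origin on a cart in front of the work surface, level with it; the furniture and walls round the work are solid. World frame = base frame: x ahead of the robot, y to its left, z up, the work surface at z = 0. Lengths are in m, angles in degrees, forces in N, time in s.
With the tool pointing down it reaches from about 0.4 to 0.925 m from the base axis. Payload 3.4 kg.
Tool frame: the origin (TCP) lies on the centre line of the jaws, within the pads' length; the fingertips stand arm.tcp_to_tips ahead of it and the grasp point (between the pads) lies 2 mm behind it (arm.tcp_to_tips is the distance from the TCP to the fingertips, in m); z points along the fingers, y is the line along which they close (so a half turn about z gives the same grasp; the last joint's range is limited). The gripper opens to 85 mm and grips with 20 to 120 N. Pads are 22 mm wide; open, the fingers measure 114 mm over their backs; the gripper's body (76 mm by 85 mm) begins 54 mm behind the grasp point. The pads swing forward as they close: fully open they stand 13 mm farther back than shut.
Start: joints at [68.726, 17.578, 86.31, -0, 76.112, -4.211], TCP at [0.169, 0.55, 0.248] pointing down, gripper open.
Joint ranges: [-179.03, 179.03], [-60, 130.46], [8.19, 133.38], [-81.62, 261.62], [5.75, 156.47], [-153.77, 153.77]. Speed limits (degrees/s): [147.25, 147.25, 180, 180, 180, 180].

INTERFACE

Orientations are given as a 3x3 rotation matrix whose columns are the frame's x, y, z axes.
In Python, from plant import arm gives the robot as it stands. The module is installed in compiled form; this text tells all that it offers.
- The arm moves only by the tool send_rows, never from a script. Its argument "targets" is a list of rows, each a list of 2 entries, a list of its own where there are three numbers: the shift along the tool's x, y, z in mm, then the turn about the tool's z in rad. A call has 1 to 8 rows; each row shifts and turns the commanded pose from where the row before left it, along the tool's axes as they then stand; what a row does not reach is not made up. A row lasts 1/10 s, in which the tool goes at most 50 mm and 8.59 degrees, less where a joint would pass 70% of its speed; a pose out of reach is approached as far as the arm can. A call is refused whole if a number of a shift passes 50 or a number of a turn 0.15, either way. A call with a gripper value outside its range is refused whole. "fingers" is the opening, from 0 (shut) to 1 (fully open), set as the call begins (left out, the last holds). The fingers move at their own pace and stop on an object; the grip force is fixed at half the most. Time passes only in rows, so rows that do not move let the fingers close. It gives the time, the measured TCP pose, the force, the opening and the grip force at its end, in the units of the state.
- arm.sense(): the state, without advancing time (a new reading comes with each control period).
- arm.capture(name): name is "scene" or "top" or "wrist"; returns a dict with "img" (384x512x3 uint8, red, green, blue), "z_map" (384x512 float32, m along the optical axis (not along the pixel's ray), 0 where there is no reading), "intrinsics" (3x3 intrinsics, pixels), "cam_to_world" (4x4, takes a point from camera to world coordinates). Camera axes: x right, y down, z forward; pixel columns grow to the right and rows downward; lengths in m; the calibration is good to about 2 mm. The wrist camera is an equidistant fisheye: a pixel r from the principal point sees the ray r / f radians off the axis. A picture is of the moment at which its call begins.
- arm.finish_job(): hands the job in; it is judged then, once.
The state is a dict: "t": time; "joint_positions": joint angles; "joint_vel": joint speeds; "joint_efforts": joint torques, N m; "ee_pos": TCP position; "tool_rot": TCP orientation; "ft_force": force on the tool from outside, world axes, zero at the start; "torque": the same for the moment, N m; "gripper_width": opening from 0.0 (shut) to 1.0 (fully open); "gripper_force": force on a finger pad.
Only numpy, scipy, OpenCV 4.12 (cv2) and the standard library are available. Lean on these libraries where they do the work, as an engineer would, in place of code of your own. Each camera call takes 0.05 s, during which the arm holds its last target. There are 200 camera calls.

## Working session

There is one attempt and no reset: what is moved stays moved. The work goes in short steps, Python scripts to look and compute and a tool call to move; the robot and the scene stay as the last step left them, time stands still between calls to the robot, and variables do not carry over. Pictures are saved under pics/ and viewed, at most 18 in all, crops included, and the job is handed in when it is done.

Besides the shell and the picture viewer there is one more tool, called after "Request:" by a JSON object that holds its "fn" and its "kwargs". send_rows: Moves the arm, as the interface text tells. Its arguments: {"type":"object","properties":{"targets":{"type":"array"},"fingers":{"type":"number"}},"required":["targets"]}

```bash
mkdir -p pics
python3 - <<'E'
from plant import arm
import numpy as np, cv2
s=arm.sense(); print(s, arm.tcp_to_tips)
for n in ["top","scene"]:
    c=arm.capture(n); np.savez(f"{n}0.npz",**c)
    cv2.imwrite(f"pics/{n}0.png",cv2.resize(c["img"][:,:,::-1],(800,600),interpolation=cv2.INTER_CUBIC))
    print(n,c["intrinsics"],c["cam_to_world"].round(3))
E
```

```text
{'t': 0.0, 'joint_positions': array([ 6.87259039e+01,  1.76222366e+01,  8.63841941e+01, -2.40932419e-04,
        7.61116709e+01, -4.21073343e+00]), 'joint_vel': array([ 0.00910357,  0.00313199,  0.02788008, -0.12921783,  0.02180441,
        0.05963544]), 'joint_efforts': array([-6.03798144e-04, -4.57549202e+01, -2.51914465e+01,  1.30164544e-04,
        1.35340303e-02, -9.40266744e-06]), 'ee_pos': array([0.1684971 , 0.54905464, 0.24737925]), 'tool_rot': array([[-9.55981084e-01,  2.93427357e-01, -7.44082883e-04],
       [ 2.93428263e-01,  9.55979162e-01, -1.92227714e-03],
       [ 1.47279030e-04, -2.05599553e-03, -9.99997876e-01]]), 'ft_force': array([ 0.18061224, -0.48472976,  0.97091468]), 'torque': array([-0.0303015 ,  0.00613077,  0.03452475]), 'gripper_force': 0.0, 'gripper_width': 1.0020309984876004} 0.017
top [[380.10956191   0.         248.93735796]
 [  0.         380.10956191 194.47272392]
 [  0.           0.           1.        ]] [[ 0.014 -0.983  0.182  0.448]
 [-0.999 -0.021 -0.035  0.146]
 [ 0.038 -0.181 -0.983  0.908]
 [ 0.     0.     0.     1.   ]]
scene [[393.70628789   0.         257.8897827 ]
 [  0.         393.70628789 190.1067962 ]
 [  0.           0.           1.        ]] [[-0.901 -0.322  0.291  0.28 ]
 [-0.434  0.686 -0.584  0.707]
 [-0.012 -0.652 -0.758  0.838]
 [ 0.     0.     0.     1.   ]]
```

View pics/top0.png

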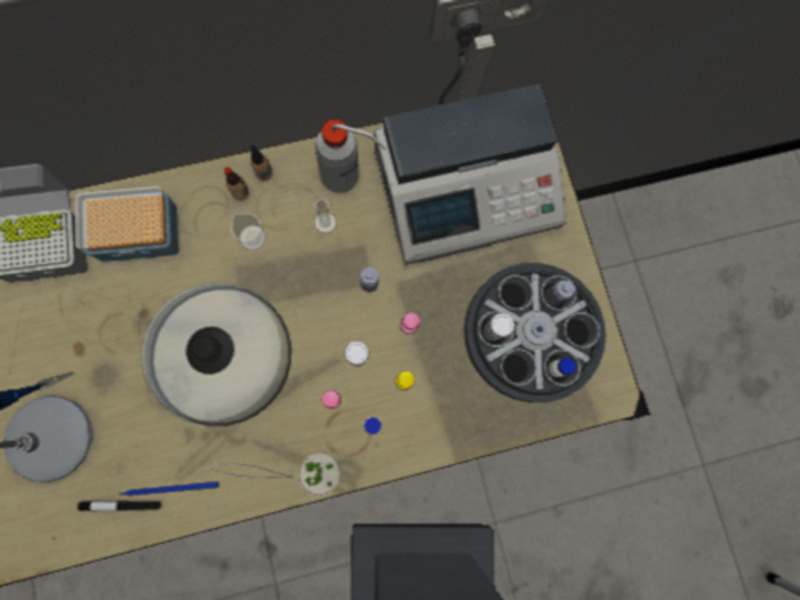

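View pics/scene0.png

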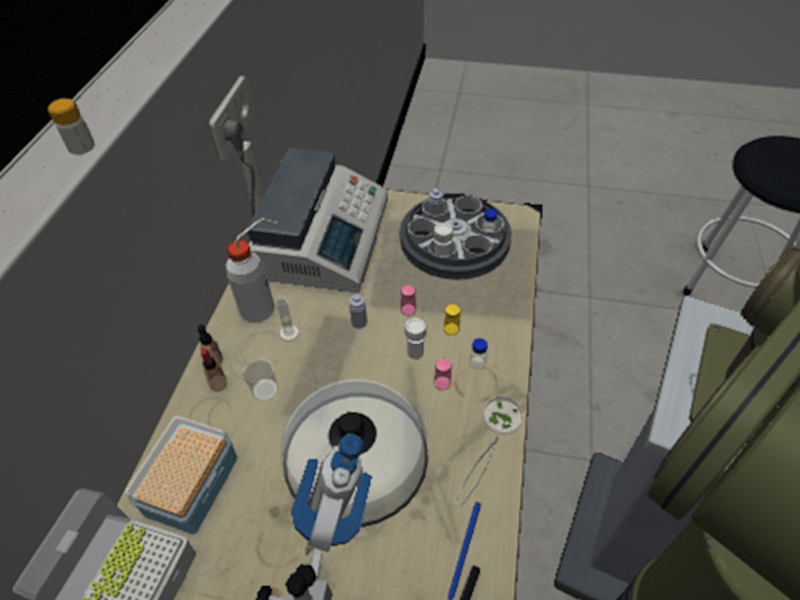

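The top view shows the rotor (538,330), with the blue vial in the bucket at (567,367), steel at (563,290) and white at (500,327). On the bench are the blue vial (373,426), white cap (357,352), steel tube (369,277), lid (215,355), beaker (248,232) and cylinder (324,217). The look-alikes are pink (411,322) and (331,399), and yellow (405,380). The scene view agrees, and something tall and blue stands near the lid.

```bash
cat > h.py <<'E'
import numpy as np, cv2
def load(n): return dict(np.load(n))
def cloud(c):
    K=c["intrinsics"];T=c["cam_to_world"];z=c["z_map"].astype(float)
    v,u=np.indices(z.shape)
    p=np.stack([(u-K[0,2])/K[0,0]*z,(v-K[1,2])/K[1,1]*z,z],-1)
    w=p@T[:3,:3].T+T[:3,3]; w[z==0]=np.nan
    return w
def ray(c,uv,h):
    K=c["intrinsics"];T=c["cam_to_world"]
    d=T[:3,:3]@np.array([(uv[0]-K[0,2])/K[0,0],(uv[1]-K[1,2])/K[1,1],1])
    o=T[:3,3]; return o+d*(h-o[2])/d[2]
def blobs(m,amin=15):
    n,l,s,c=cv2.connectedComponentsWithStats(m.astype(np.uint8))
    return [(s[i,4],c[i]) for i in range(1,n) if s[i,4]>=amin]
E
python3 - <<'E'
from h import *
for n in ["top","scene"]:
    c=load(n+"0.npz");w=cloud(c);hsv=cv2.cvtColor(c["img"],cv2.COLOR_RGB2HSV)
    H,S,V=[hsv[...,i].astype(int) for i in range(3)]
    print(n,"table z",np.nanmedian(w[...,2][(H>12)&(H<30)&(S>50)]))
    inb=(w[...,0]>0.2)&(w[...,0]<0.9)&(w[...,1]<0.5)&(w[...,1]>-0.45)
    for nm,m in [("blue",(H>110)&(H<130)&(S>150)),("white",(S<30)&(V>190)),("lav",(H>110)&(H<140)&(S>25)&(S<100)&(V>90))]:
        for a,p in blobs(m&inb):
            med=w[int(round(p[1])),int(round(p[0]))]
            print(nm,a,p.round(1),med.round(3))
# height map of cloud of both: clusters >3cm
    z=w[...,2]; m=(z>0.025)&inb
    for a,p in blobs(m,40):
        l=cv2.connectedComponents(m.astype(np.uint8))[1]; k=l==l[int(p[1]),int(p[0])] if m[int(p[1]),int(p[0])] else None
        if k is None: print("ring",a,p);continue
        q=w[k]; print("cl",a,p.round(),np.percentile(q,1,axis=0).round(3),np.percentile(q,99,axis=0).round(3))
E
```

```text
top table z -0.0009572291352720752
blue 91 [362.9 233.8] [ 0.519 -0.138  0.074]
blue 67 [238.1 272.1] [0.432 0.138 0.053]
blue 140 [110.7 312.3] [0.34  0.421 0.009]
white 105 [321.3 207.9] [ 0.573 -0.042  0.089]
white 113 [227.7 225.5] [0.534 0.162 0.073]
lav 48 [236.3 176.8] [0.643 0.146 0.07 ]
lav 90 [361.1 184.5] [ 0.629 -0.132  0.09 ]
lav 43 [344.4 210.5] [ 0.575 -0.104  0.05 ]
cl 14113 [114.  43.] [0.83  0.242 0.032] [0.899 0.498 0.379]
cl 11064 [292. 110.] [ 0.691 -0.14   0.032] [0.895 0.218 0.159]
cl 170 [165. 103.] [0.812 0.306 0.026] [0.834 0.331 0.095]
cl 170 [149. 116.] [0.778 0.342 0.027] [0.799 0.367 0.095]
cl 1260 [ 94. 141.] [0.679 0.444 0.027] [0.767 0.499 0.081]
cl 121 [206. 134.] [0.737 0.21  0.029] [0.755 0.228 0.087]
ring 224 [156.55357143 145.25      ]
cl 4710 [342. 212.] [ 0.474 -0.203  0.026] [ 0.674 -0.003  0.094]
cl 139 [236. 178.] [0.634 0.135 0.028] [0.659 0.16  0.072]
cl 6763 [137. 226.] [0.436 0.269 0.038] [0.627 0.46  0.102]
cl 119 [262. 206.] [0.57  0.074 0.026] [0.594 0.098 0.057]
cl 195 [228. 226.] [0.516 0.146 0.057] [0.549 0.179 0.076]
cl 112 [258. 
[... 737 characters left out ...]
 -0.192  0.026] [0.671 0.001 0.093]
cl 119 [260. 190.] [0.569 0.075 0.026] [0.593 0.1   0.056]
cl 147 [228. 197.] [0.634 0.138 0.028] [0.658 0.163 0.07 ]
cl 141 [181. 200.] [0.735 0.212 0.027] [0.753 0.23  0.087]
cl 119 [289. 202.] [0.484 0.084 0.026] [0.509 0.108 0.057]
cl 234 [265. 213.] [0.515 0.15  0.027] [0.546 0.182 0.076]
cl 361 [134. 228.] [0.778 0.312 0.026] [0.831 0.37  0.095]
cl 130 [306. 224.] [0.419 0.13  0.027] [0.443 0.153 0.057]
ring 315 [165.21269841 240.11746032]
cl 140 [283. 237.] [0.455 0.192 0.026] [0.479 0.214 0.057]
ring 4891 [229.32815375 280.22183603]
cl 1094 [127. 284.] [0.678 0.448 0.028] [0.766 0.499 0.08 ]
cl 47 [223. 324.] [0.488 0.436 0.035] [0.496 0.468 0.066]
```

```bash
cat > m.py <<'E'
from h import *
from scipy.optimize import least_squares
def circ(P):
    f=lambda q:np.hypot(P[:,0]-q[0],P[:,1]-q[1])-q[2]
    r=least_squares(f,[*P.mean(0),np.ptp(P[:,0])/2],loss="soft_l1",f_scale=0.002); return r.x
E
python3 - <<'E'
from m import *
for n in ["top","scene"]:
    c=load(n+"0.npz");w=cloud(c);z=w[...,2]
    def cont(m,h):
        cs,_=cv2.findContours(m.astype(np.uint8),cv2.RETR_EXTERNAL,cv2.CHAIN_APPROX_NONE)
        return [(cv2.contourArea(k),np.array([ray(c,p[0],h)[:2] for p in k])) for k in cs]
    C=np.array([.573,-.102]); R=np.hypot(w[...,0]-C[0],w[...,1]-C[1])
    # holes
    print(n)
    cen=[]
    m=(R<0.092)&(z<0.046)
    for a,P in cont(m,.05):
        if a>60: q=circ(P); print(" hole",a,q.round(4))
    # rotor ledge outer edge & wall top outer edge
    m=(R<0.12)&(z>0.026)
    for a,P in cont(m,.036):
        if a>600: print(" ledge",circ(P).round(4))
    m=(R<0.1)&(z>0.043)
    for a,P in cont(m,.05):
        if a>600: print(" wall",circ(P).round(4))
    # lid: cloud knob
    L=np.array([.53,.365]);RL=np.hypot(w[...,0]-L[0],w[...,1]-L[1])
    for h in(.095,):
        m=(RL<0.06)&(z>h)
        for a,P in cont(m,.103):
            if a>50: print(" knob",a,circ(P).round(4))
    hsv=cv2.cvtColor(c["img"],cv2.COLOR_RGB2HSV)
    m=(RL<0.06)&(hsv[...,2]<60)
    for a,P in cont(m,.069):
        if a>100: print(" foot dark",a,circ(P).round(4))
    # tubes: cloud top discs
    for nm,(x,y),hh in [("vial",(.432,.138),.054),("steel",(.645,.148),.054),("wide",(.532,.163),.074)]:
        r=np.hypot(w[...,0]-x,w[...,1]-y)
        m=(r<.03)&(z>.015)
        q=w[m]; t=w[(r<.03)&(z>hh-.006)]
        print(" ",nm,"bodyrange mid",(np.percentile(q[:,:2],3,axis=0)+np.percentile(q[:,:2],97,axis=0))/2,"top mid",(t.min(0)+t.max(0))[:2]/2,np.ptp(t,axis=0)[:2])
    if n=="scene": print("bluething",w[290:330:6,200:230:6].round(3).reshape(-1,3)[:12], w[365:384:6,150:200:12].round(3).reshape(-1,3))
    if n=="top": print("gray",w[280,30],w[250,20],w[283,15])
E
```

```text
top
 hole 3969.5 [ 0.5688 -0.1     0.0828]
 ledge [ 0.5739 -0.1033  0.1046]
 wall [ 0.5737 -0.1029  0.0921]
 knob 183.5 [0.5326 0.3672 0.0161]
 foot dark 625.5 [0.5332 0.3674 0.0308]
  vial bodyrange mid [0.43293585 0.13822213] top mid [0.43230203 0.13750702] [0.02168078 0.02224094]
  steel bodyrange mid [0.64581338 0.14745192] top mid [0.6467393 0.1473906] [0.0250221  0.02550591]
  wide bodyrange mid [0.53218824 0.16274311] top mid [0.53288988 0.16275616] [0.03333806 0.03314111]
gray [0.40771266 0.60456009 0.0140869 ] [0.46895228 0.5377209  0.19160127] [0.40212483 0.62243072 0.04021801]
scene
 hole 1509.5 [ 0.5708 -0.095   0.0803]
 ledge [ 0.5724 -0.0996  0.107 ]
 wall [ 0.5724 -0.099   0.0932]
 knob 167.0 [0.5313 0.3723 0.0163]
 foot dark 401.5 [0.533  0.3666 0.0297]
  vial bodyrange mid [0.4302831  0.14278331] top mid [0.4304825  0.14000239] [0.0216364  0.02568451]
  steel bodyrange mid [0.64551216 0.15276493] top mid [0.64689076 0.14946302] [0.02593617 0.02741912]
  wide bodyrange mid [0.53004769 0.16709489] top mid [0.53181159 0.16557864] [0.03364802 0.03263695]
bluething [[0.566 0.418 0.067]
 [0.556 0.412 0.065]
 [0.427 0.54  0.408]
 [0.409 0.551 0.444]
 [0.402 0.549 0.447]
 [0.451 0.538 0.367]
 [0.431 0.548 0.405]
 [0.422 0.548 0.413]
 [0.415 0.545 0.413]
 [0.41  0.541 0.409]
 [0.447 0.544 0.366]
 [0.426 0.555 0.407]] [[ 0.598  0.579 -0.001]
 [ 0.576  0.568 -0.002]
 [ 0.553  0.558 -0.   ]
 [ 0.532  0.547 -0.001]
 [ 0.403  0.616  0.39 ]
 [ 0.591  0.588 -0.002]
 [ 0.569  0.578 -0.001]
 [ 0.547  0.567 -0.   ]
 [ 0.403  0.632  0.416]
 [ 0.399  0.621  0.391]
 [ 0.584  0.598 -0.001]
 [ 0.562  0.587 -0.   ]
 [ 0.54   0.577  0.001]
 [ 0.401  0.636  0.414]
 [ 0.402  0.623  0.368]
 [ 0.578  0.607 -0.002]
 [ 0.556  0.596 -0.001]
 [ 0.425  0.638  0.359]
 [ 0.41   0.634  0.369]
 [ 0.397  0.629  0.376]]
```

Run:
```python
from m import *
for n,C in [("top",(.5738,-.1031)),("scene",(.5724,-.0993))]:
    c=load(n+"0.npz");w=cloud(c);z=w[...,2]
    d=w[...,:2]-C; R=np.hypot(d[...,0],d[...,1]);th=np.arctan2(d[...,1],d[...,0])
    m=(R>.04)&(R<.08)&(abs(z-.05)<.004)
    s=np.exp(6j*th[m]).mean(); print(n,m.sum(),abs(s),"spoke deg",np.degrees(np.angle(s))/6)
    h=np.histogram(np.degrees(th[m]),bins=36,range=(-180,180))[0]; print(h)
    for nm,p in {"vial":(.518,-.137),"steel":(.628,-.132),"wide":(.573,-.041)}.items():
        print(nm,np.degrees(np.arctan2(p[1]-C[1],p[0]-C[0])),np.hypot(p[1]-C[1],p[0]-C[0]))
c=load("top0.npz"); cv2.imwrite("pics/rot.png",cv2.resize(c["img"][160:265,285:400,::-1],None,fx=5,fy=5,interpolation=cv2.INTER_CUBIC))
```

```text
top 321 0.2778305695116168 spoke deg 0.10334747226668546
[ 9 13 15  3  8 24 10 11  2  1  9 15 12 11  5  7 13 10 19 11  2  0  8  9
  8  6  1  7 12 13  9 13  0  1  8 16]
vial -148.72019430421705 0.06529050466951528
steel -28.06699988554287 0.061423529693432656
wide 90.73806905345806 0.06210515276528993
scene 229 0.0676616833348861 spoke deg -0.6467120009920767
[ 3 12 20  2  2  5  3  8  2  3  7  4  6  6  6 14  8  4 11  6  1  0 11  3
  4  2  6 12 12  7  3 13  0  0  3 20]
vial -145.27747151647108 0.06618647898173766
steel -30.461041242412648 0.06450310070066398
wide 89.41035584791872 0.058303087396809436
```

View pics/rot.png

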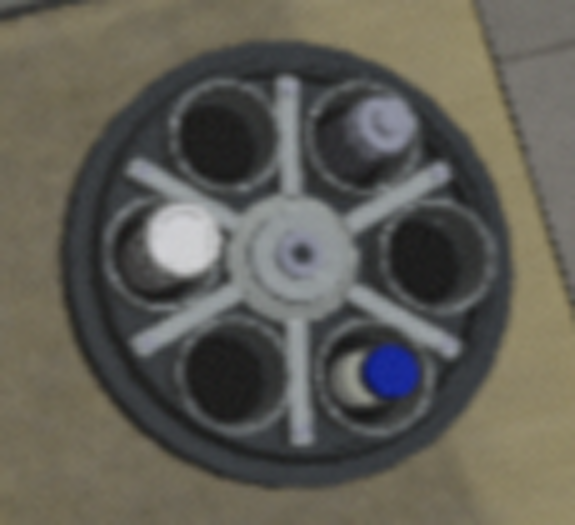

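```bash
cat > go.py <<'E'
# python3 go.py x y z yaw_of_y_axis : turn (rad, tool z) then shift (mm) in turned tool axes, from measured pose
import sys, numpy as np
from plant import arm
s=arm.sense(); x,y,z,a=map(float,sys.argv[1:])
R=s["tool_rot"]; cur=np.degrees(np.arctan2(R[1,1],R[0,1]))
d=(a-cur+90)%180-90
if len(sys.argv)>5: d=a-cur
a2=np.radians(cur+d); Y=np.array([np.cos(a2),np.sin(a2)]); X=np.array([-Y[1],Y[0]])
if np.dot(X,[0,0])==0: X=np.array([-np.sin(a2),np.cos(a2)])
# tool down: x = y cross z(down)
X=np.cross([*Y,0],[0,0,-1])[:2]
p=s["ee_pos"]; D=np.array([x,y])-p[:2]
print("t",s["t"],"p",p.round(4),"yaw",cur.round(2),"tilt z",R[:,2].round(4),"J",s["joint_positions"].round(1))
print("turn rad",-np.radians(d).round(4),"shift mm",(np.array([D@X,D@Y,p[2]-z])*1000).round(1),"w",s["gripper_width"],s["gripper_force"],s["ft_force"].round(1))
E
python3 go.py .4315 .1395 .12 30
python3 - <<'E'
from m import *
c=load("top0.npz")
C=np.array([.5738,-.1031])
for u,v in [(224,134),(436,256),(230,377),(301,253)]:
    p=ray(c,(285+u/5-.4,160+v/5-.4),.05)[:2]; d=p-C
    print(p,np.degrees(np.arctan2(d[1],d[0])),np.hypot(*d))
E
```

```text
t 0.1 p [0.1685 0.5491 0.2475] yaw 72.94 tilt z [-7.0e-04 -1.7e-03 -1.0e+00] J [68.7 17.6 86.4  0.  76.1 -4.2]
turn rad 0.7494 shift mm [-486.2   22.9  127.5] w 0.9999072004907378 0.0 [0.3 0.9 0.5]
[ 0.63014449 -0.07126186] 29.469154252802483 0.06471760596688464
[ 0.57476267 -0.16858795] -89.15781482591119 0.06549502104842797
[ 0.51739454 -0.071223  ] 150.52745292174816 0.06478980673530708
[ 0.57493701 -0.10565467] -66.0076131890578 0.002796268645894719
```

Request:
{"fn": "send_rows", "kwargs": {"targets": [[[0,0,0],0.15],[[0,0,0],0.15],[[0,0,0],0.15],[[0,0,0],0.15],[[0,0,0],0.15],[[-45,2,0],0],[[-45,2,0],0],[[-45,2,0],0]], "fingers": 0.65}}

```text
t: 0.9
ee_pos: [0.2416, 0.4343, 0.2477]
tool_rot: [[-0.501, 0.866, -0.0], [0.866, 0.501, -0.001], [-0.001, -0.001, -1.0]]
ft_force: [0.8, 0.4, 0.3]
gripper_width: 0.649
gripper_force: 0.0
```

Request:
{"fn": "send_rows", "kwargs": {"targets": [[[-45,2,5],0],[[-45,2,15],0],[[-45,2,15],0],[[-45,2,15],0],[[-45,2,20],0],[[-45,2,20],0],[[-45,2,20],0],[[-36,3,17],0]]}}

```text
t: 1.7
ee_pos: [0.4319, 0.1379, 0.1203]
tool_rot: [[-0.499, 0.867, -0.001], [0.867, 0.499, -0.0], [-0.0, -0.001, -1.0]]
ft_force: [-0.8, 0.8, 0.2]
gripper_width: 0.653
gripper_force: 0.0
```

```bash
python3 go.py .4315 .1395 .049 30
python3 - <<'E'
from plant import arm
import numpy as np, cv2
c=arm.capture("wrist"); np.savez("w1.npz",**c)
cv2.imwrite("pics/w1.png",cv2.resize(c["img"][:,:,::-1],(800,600)))
print(c["intrinsics"],c["cam_to_world"].round(3))
E
```

```text
t 1.7 p [0.4319 0.1379 0.1203] yaw 29.91 tilt z [-6.e-04 -4.e-04 -1.e+00] J [ 12.4  16.5 110.4  -0.   53.1 -17.5]
turn rad -0.0016 shift mm [ 1.6  0.5 71.3] w 0.6525134130144655 0.0 [-0.8  0.8  0.2]
[[297.31863964   0.         252.47985599]
 [  0.         297.31863964 188.17313089]
 [  0.           0.           1.        ]] [[ 0.868  0.48   0.13   0.399]
 [ 0.497 -0.838 -0.224  0.195]
 [ 0.001  0.259 -0.966  0.244]
 [ 0.     0.     0.     1.   ]]
```

View pics/w1.png

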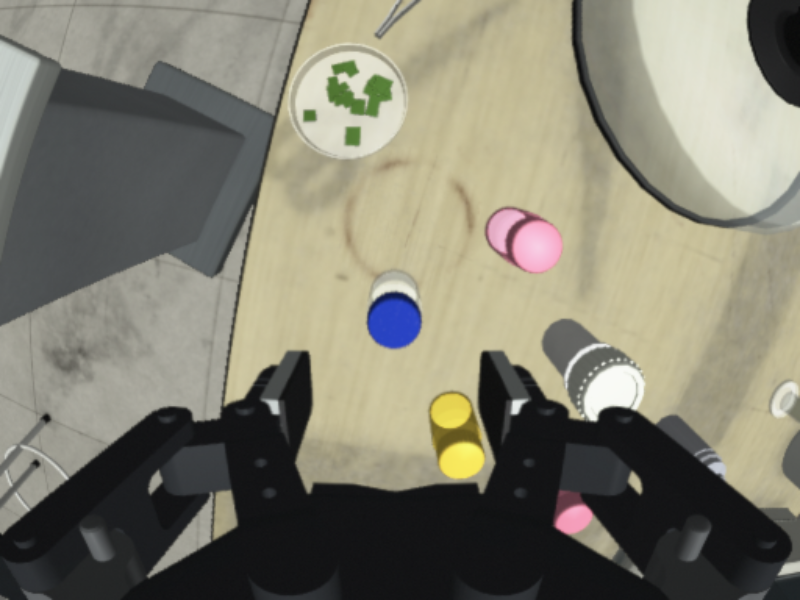

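The wrist view shows the vial cap at (394,320), centred between the fingers; its ray gives (0.430, 0.141), close to the other two cameras. Next: descend and grip.

Request:
{"fn": "send_rows", "kwargs": {"targets": [[[2,0,25],0],[[0,0,30],0],[[0,0,17],0],[[0,0,0],0]]}}

```text
t: 2.15
ee_pos: [0.4283, 0.1414, 0.0472]
tool_rot: [[-0.499, 0.866, -0.006], [0.866, 0.499, -0.001], [0.002, -0.006, -1.0]]
ft_force: [-0.4, -0.3, 0.1]
gripper_width: 0.651
gripper_force: 0.0
```

Request:
{"fn": "send_rows", "kwargs": {"targets": [[[0,0,0],0],[[0,0,0],0],[[0,0,0],0],[[0,0,0],0],[[0,0,0],0],[[0,0,0],0]], "fingers": 0.1}}

```text
t: 2.75
ee_pos: [0.4311, 0.1421, 0.0503]
tool_rot: [[-0.5, 0.866, 0.002], [0.866, 0.5, 0.001], [-0.001, 0.002, -1.0]]
ft_force: [-0.8, -0.4, 7.1]
gripper_width: 0.284
gripper_force: 59.2
```

```bash
python3 go.py .6283 -.0693 .15 30.2
python3 - <<'E'
from plant import arm
import numpy as np, cv2
c=arm.capture("wrist"); np.savez("w2.npz",**c)
cv2.imwrite("pics/w2.png",c["img"][100:384,100:400,::-1])
E
```

```text
t 2.75 p [0.4311 0.1421 0.0503] yaw 29.97 tilt z [ 2.1e-03  6.0e-04 -1.0e+00] J [ 12.9  23.1 114.9   0.   41.9 -17.1]
turn rad -0.004 shift mm [-281.9   64.1  -99.7] w 0.28389400236588286 59.16839584708214 [-0.8 -0.4  7.1]
```

View pics/w2.png

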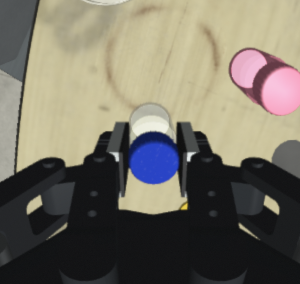

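The width of 0.284 (24 mm) suggests the pads hold the cap. Lifting clear and checking from the side.

Request:
{"fn": "send_rows", "kwargs": {"targets": [[[0,0,-20],0],[[0,0,-40],0],[[0,0,-40],0],[[0,0,0],0]]}}

```text
t: 3.2
ee_pos: [0.4342, 0.1428, 0.1542]
tool_rot: [[-0.5, 0.866, 0.011], [0.866, 0.5, 0.002], [-0.003, 0.011, -1.0]]
ft_force: [0.5, 0.2, 0.4]
gripper_width: 0.284
gripper_force: 58.9
```

```bash
python3 go.py .6283 -.0693 .15 30.2
python3 - <<'E'
from plant import arm
import numpy as np, cv2
c=arm.capture("scene"); np.savez("s2.npz",**c)
a=cv2.resize(c["img"][120:230,250:360,::-1],(440,440),interpolation=cv2.INTER_CUBIC)
c=arm.capture("wrist"); np.savez("w3.npz",**c)
b=cv2.resize(c["img"][190:300,200:310,::-1],(330,440),interpolation=cv2.INTER_CUBIC)
cv2.imwrite("pics/s2.png",np.hstack([a,b]))
E
```

```text
t 3.2 p [0.4342 0.1428 0.1542] yaw 29.97 tilt z [ 0.0109  0.0025 -0.9999] J [ 12.9  13.8 107.9   0.   57.7 -17.1]
turn rad -0.004 shift mm [-281.    61.1    4.2] w 0.2843769366173936 58.88259798288345 [0.5 0.2 0.4]
```

View pics/s2.png

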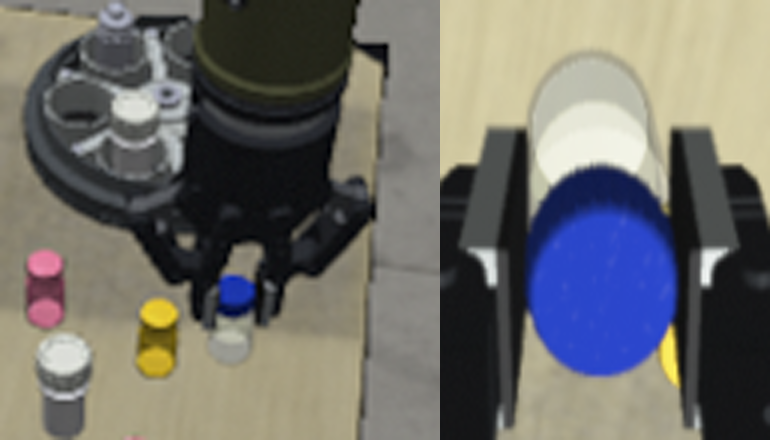

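Request:
{"fn": "send_rows", "kwargs": {"targets": [[[-40,8,-15],0],[[-45,10,0],0],[[-45,10,0],0],[[-45,10,0],0],[[-45,10,0],0],[[-40,8,0],0],[[-21,5,0],0],[[0,0,0],0]]}}

```text
t: 4.1
ee_pos: [0.625, -0.0738, 0.1618]
tool_rot: [[-0.497, 0.868, -0.002], [0.868, 0.497, -0.0], [0.0, -0.002, -1.0]]
ft_force: [-0.1, -0.0, -0.2]
gripper_width: 0.285
gripper_force: 58.9
```

```bash
python3 go.py .6283 -.0693 .075 30.2
python3 - <<'E'
from plant import arm
import numpy as np, cv2
c=arm.capture("wrist"); np.savez("w4.npz",**c)
cv2.imwrite("pics/w4.png",cv2.resize(c["img"][80:384,100:420,::-1],None,fx=1.9,fy=1.9))
E
python3 go.py .6283 -.0693 .075 30.2
```

```text
t 4.1 p [ 0.625  -0.0738  0.1618] yaw 29.79 tilt z [-1.5e-03 -4.0e-04 -1.0e+00] J [-10.6  26.   86.   -0.   68.1 -40.3]
turn rad -0.0071 shift mm [ 2.2  5.1 86.8] w 0.28466579067402853 58.90516296029091 [-0.1 -0.  -0.2]
t 4.15 p [ 0.6231 -0.0721  0.1618] yaw 29.84 tilt z [-3.8e-03  9.0e-04 -1.0e+00] J [-10.5  25.9  86.2   0.   68.1 -40.3]
turn rad -0.0062 shift mm [-0.2  5.9 86.8] w 0.29102699950749994 58.9029997587204 [ 0.2  0.6 -0.9]
```

View pics/w4.png

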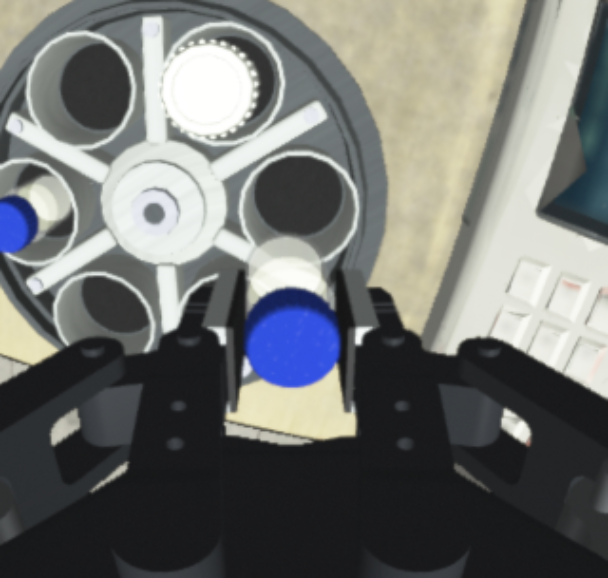

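The wrist view shows the target bucket at crop (298,211), which is native (257,191), with the vial still short of it in the image. I'll cast that ray.

```bash
cat >> h.py <<'E'
def fray(c,uv,h):
    K=c["intrinsics"];T=c["cam_to_world"]
    d=np.array([uv[0]-K[0,2],uv[1]-K[1,2]]); r=np.hypot(*d); t=r/K[0,0]
    v=np.array([*(d/max(r,1e-9)*np.sin(t)),np.cos(t)]); v=T[:3,:3]@v
    o=T[:3,3]; return o+v*(h-o[2])/v[2]
E
python3 - <<'E'
from m import *
c=load("w4.npz")
f=lambda u,v,h:print((u,v),fray(c,(100+u/1.9-.25,80+v/1.9-.25),h).round(4))
for u,v in [(299,211),(224,83),(80,90),(38,211)]: f(u,v,.05)
f(154,212,.052); f(291,338,.154+.008-.05+.054-.004)
E
```

```text
(299, 211) [ 0.6279 -0.0711  0.05  ]
(224, 83) [ 0.5733 -0.0386  0.05  ]
(80, 90) [ 0.5182 -0.071   0.05  ]
(38, 211) [ 0.5229 -0.1312  0.05  ]
(154, 212) [ 0.5727 -0.1025  0.052 ]
(291, 338) [ 0.6255 -0.0742  0.162 ]
```

Request:
{"fn": "send_rows", "kwargs": {"targets": [[[1,5,10],0],[[0,0,30],0],[[0,0,30],0],[[0,0,15],0],[[0,0,0],0]]}}

```text
t: 4.65
ee_pos: [0.6235, -0.0655, 0.0756]
tool_rot: [[-0.501, 0.865, -0.008], [0.866, 0.501, 0.002], [0.006, -0.006, -1.0]]
ft_force: [-0.5, -0.4, 0.1]
gripper_width: 0.285
gripper_force: 58.9
```

```bash
python3 go.py .628 -.0702 .0705 30.2
```

```text
t 4.65 p [ 0.6235 -0.0655  0.0756] yaw 30.06 tilt z [-0.0083  0.0018 -1.    ] J [ -9.9  31.2  91.2   0.   58.1 -39.9]
turn rad -0.0024 shift mm [-6.4  1.5  5.1] w 0.28484928369391066 58.89430649578571 [-0.5 -0.4  0.1]
```

Request:
{"fn": "send_rows", "kwargs": {"targets": [[[0,0,0],0],[[0,0,0],0],[[0,0,2],0],[[0,0,1],0],[[0,0,0],0],[[0,0,0],0]]}}

```text
t: 5.25
ee_pos: [0.6276, -0.0678, 0.0766]
tool_rot: [[-0.499, 0.866, 0.001], [0.866, 0.499, -0.0], [-0.0, 0.0, -1.0]]
ft_force: [-0.0, -0.5, -0.7]
gripper_width: 0.285
gripper_force: 58.9
```

```bash
python3 go.py .628 -.0702 .0705 30.2
```

```text
t 5.25 p [ 0.6276 -0.0678  0.0766] yaw 29.95 tilt z [ 5.e-04 -1.e-04 -1.e+00] J [-10.   31.2  90.9   0.   57.8 -40. ]
turn rad -0.0043 shift mm [-2.3 -0.8  6.1] w 0.28455096214340836 58.89611944556236 [-0.  -0.5 -0.7]
```

Request:
{"fn": "send_rows", "kwargs": {"targets": [[[-2,-1,2],0],[[0,0,2],0],[[0,0,1],0],[[0,0,1],0],[[0,0,0],0],[[0,0,0],0]]}}

```text
t: 5.85
ee_pos: [0.6275, -0.07, 0.0705]
tool_rot: [[-0.5, 0.866, -0.0], [0.866, 0.5, -0.0], [-0.0, -0.0, -1.0]]
ft_force: [-1.3, 0.0, 1.9]
gripper_width: 0.282
gripper_force: 59.1
```

```bash
python3 go.py .628 -.0702 .0705 30.2
```

```text
t 5.85 p [ 0.6275 -0.07    0.0705] yaw 29.97 tilt z [-2.e-04 -2.e-04 -1.e+00] J [-10.2  31.7  91.2  -0.   57.1 -40.2]
turn rad -0.004 shift mm [-0.4  0.4 -0. ] w 0.28207989930227234 59.05879274010658 [-1.3  0.   1.9]
```

Request:
{"fn": "send_rows", "kwargs": {"targets": [[[0,0,0],0],[[0,0,0],0],[[0,0,0],0],[[0,0,-10],0],[[0,0,-30],0],[[0,0,-40],0],[[0,0,-20],0],[[0,0,0],0]], "fingers": 0.5}}

```text
t: 6.65
ee_pos: [0.6304, -0.0704, 0.1751]
tool_rot: [[-0.5, 0.866, 0.009], [0.866, 0.5, -0.002], [-0.006, 0.007, -1.0]]
ft_force: [1.6, 0.1, -0.5]
gripper_width: 0.492
gripper_force: 0.0
```

```bash
python3 go.py .646 .149 .16 60
python3 - <<'E'
from plant import arm
import numpy as np, cv2
c=arm.capture("wrist"); np.savez("w5.npz",**c)
cv2.imwrite("pics/w5.png",cv2.resize(c["img"][60:384,100:420,::-1],None,fx=1.5,fy=1.5))
E
```

```text
t 6.65 p [ 0.6304 -0.0704  0.1751] yaw 29.97 tilt z [ 0.0088 -0.0015 -1.    ] J [-10.2  25.4  84.9   0.   69.2 -40.2]
turn rad -0.5241 shift mm [ 96.2 197.8  15.1] w 0.4924353376861507 0.0 [ 1.6  0.1 -0.5]
```

View pics/w5.png

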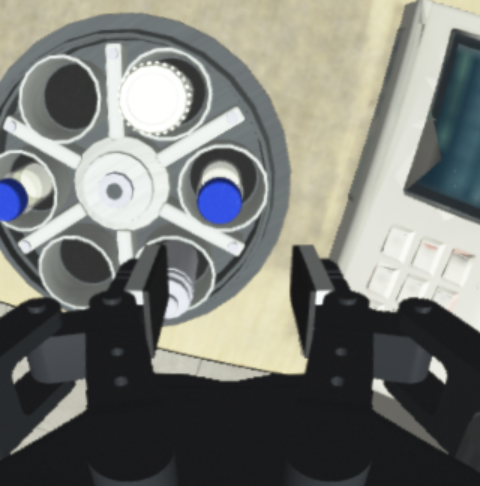

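The wrist view shows the vial standing in its bucket at (220,190), straight across from the loaded blue one at (12,200). Next is the steel tube.

Request:
{"fn": "send_rows", "kwargs": {"targets": [[[0,0,0],-0.13],[[0,0,0],-0.13],[[0,0,0],-0.13],[[0,0,0],-0.13],[[45,0,0],0],[[45,0,0],0],[[6,40,0],0],[[0,40,0],0]], "fingers": 0.65}}

```text
t: 7.5
ee_pos: [0.5801, 0.0482, 0.1681]
tool_rot: [[-0.863, 0.505, -0.007], [0.505, 0.863, -0.0], [0.006, -0.004, -1.0]]
ft_force: [0.9, -0.5, 0.5]
gripper_width: 0.65
gripper_force: 0.0
```

Request:
{"fn": "send_rows", "kwargs": {"targets": [[[0,40,0],0],[[0,40,10],0],[[0,28,15],0],[[0,10,15],0],[[0,0,0],0],[[0,0,0],0]]}}

```text
t: 8.1
ee_pos: [0.6426, 0.1484, 0.1287]
tool_rot: [[-0.864, 0.504, -0.004], [0.504, 0.864, -0.001], [0.003, -0.003, -1.0]]
ft_force: [-0.5, 0.1, -0.5]
gripper_width: 0.649
gripper_force: 0.0
```

```bash
python3 go.py .646 .1485 .051 60
python3 - <<'E'
from plant import arm
import numpy as np, cv2
c=arm.capture("wrist"); np.savez("w6.npz",**c)
cv2.imwrite("pics/w6.png",cv2.resize(c["img"][60:384,100:420,::-1],None,fx=1.5,fy=1.5))
E
```

```text
t 8.1 p [0.6426 0.1484 0.1287] yaw 59.76 tilt z [-0.0042 -0.0014 -1.    ] J [  9.4  30.   84.   -0.   66.3 -50.4]
turn rad -0.0041 shift mm [-2.9  1.8 77.7] w 0.6494991327774746 0.0 [-0.5  0.1 -0.5]
```

View pics/w6.png

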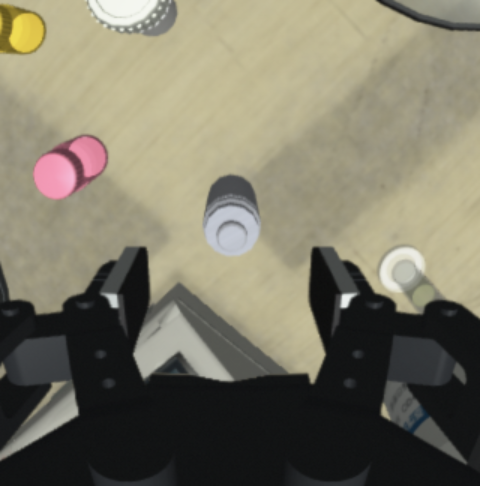

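The steel stem is at (232,236), centred between the fingers, with the scanner corner at (180,290). Checking its height and the tube's position.

Run:
```python
from m import *
c=load("w6.npz"); print(fray(c,(254.5,217.2),.070))
w=cloud(load("top0.npz")); 
for x in (.69,.70,.72,.74):
  for y in (.06,.10,.13,.16):
    m=(abs(w[...,0]-x)<.01)&(abs(w[...,1]-y)<.015); print(x,y,np.nanmax(w[...,2][m]).round(3) if m.any() else None)
```

```text
[0.6456161  0.14861283 0.07      ]
0.69 0.06 0.046
0.69 0.1 0.05
0.69 0.13 0.002
0.69 0.16 0.003
0.7 0.06 0.053
0.7 0.1 0.057
0.7 0.13 0.002
0.7 0.16 0.003
0.72 0.06 0.065
0.72 0.1 0.071
0.72 0.13 0.003
0.72 0.16 0.003
0.74 0.06 0.074
0.74 0.1 0.08
0.74 0.13 0.004
0.74 0.16 0.003
```

Request:
{"fn": "send_rows", "kwargs": {"targets": [[[-2,1,20],0],[[0,0,30],0],[[0,0,22],0],[[0,0,5],0],[[0,0,0],0],[[0,0,0],0]]}}

```text
t: 8.75
ee_pos: [0.6475, 0.1488, 0.0549]
tool_rot: [[-0.863, 0.504, 0.002], [0.504, 0.863, 0.0], [-0.002, 0.001, -1.0]]
ft_force: [1.0, 0.4, -0.2]
gripper_width: 0.649
gripper_force: 0.0
```

Request:
{"fn": "send_rows", "kwargs": {"targets": [[[0,0,0],0],[[0,0,0],0],[[0,0,0],0],[[0,0,0],0],[[0,0,0],0],[[0,0,0],0]], "fingers": 0.1}}

```text
t: 9.35
ee_pos: [0.6475, 0.1492, 0.055]
tool_rot: [[-0.864, 0.503, 0.002], [0.503, 0.864, -0.0], [-0.002, 0.001, -1.0]]
ft_force: [-1.2, -1.8, 6.6]
gripper_width: 0.3
gripper_force: 58.6
```

```bash
python3 go.py .646 .1485 .051 60
```

```text
t 9.35 p [0.6475 0.1492 0.055 ] yaw 59.78 tilt z [ 2.5e-03 -1.0e-04 -1.0e+00] J [  9.4  34.7  87.5  -0.   57.6 -50.4]
turn rad -0.0039 shift mm [ 0.9 -1.4  4. ] w 0.29959528147672776 58.57094764709473 [-1.2 -1.8  6.6]
```

Request:
{"fn": "send_rows", "kwargs": {"targets": [[[0,0,-20],0],[[0,0,-40],0],[[0,0,-40],0],[[0,0,-15],0.14],[[0,0,0],0.14],[[0,0,0],0.14],[[0,0,0],0.14],[[0,0,0],0.14]]}}

```text
t: 10.15
ee_pos: [0.6463, 0.1495, 0.1684]
tool_rot: [[-0.331, 0.944, -0.0], [0.944, 0.331, 0.0], [0.0, -0.0, -1.0]]
ft_force: [-0.3, -0.5, -1.1]
gripper_width: 0.301
gripper_force: 59.0
```

Request:
{"fn": "send_rows", "kwargs": {"targets": [[[0,0,0],0.145],[[0,0,0],0.145],[[0,0,0],0.145],[[0,0,0],0.145],[[0,0,0],0.145],[[0,0,0],0.145],[[0,0,0],0]]}}

```text
t: 10.85
ee_pos: [0.6463, 0.1495, 0.1682]
tool_rot: [[0.503, 0.864, -0.0], [0.864, -0.503, 0.0], [-0.0, -0.0, -1.0]]
ft_force: [-0.5, -0.7, -0.6]
gripper_width: 0.299
gripper_force: 59.0
```

```bash
python3 go.py .5172 -.0702 .17 -30
```

```text
t 10.85 p [0.6463 0.1495 0.1682] yaw -30.21 tilt z [-4.e-04  0.e+00 -1.e+00] J [ 9.4 28.1 81.1  0.  70.8 39.6]
turn rad -0.0036 shift mm [-254.8   -2.    -1.8] w 0.298612979144286 59.02319848537445 [-0.5 -0.7 -0.6]
```

Request:
{"fn": "send_rows", "kwargs": {"targets": [[[-30,0,0],0],[[-45,0,0],0],[[-45,0,0],0],[[-45,0,0],0],[[-45,-1,0],0],[[-30,0,0],0],[[-14,-1,0],0],[[0,0,0],0]]}}

```text
t: 11.65
ee_pos: [0.5162, -0.0703, 0.1685]
tool_rot: [[0.503, 0.864, -0.0], [0.864, -0.503, 0.0], [-0.0, -0.0, -1.0]]
ft_force: [-0.1, -0.1, -1.1]
gripper_width: 0.298
gripper_force: 59.0
```

Request:
{"fn": "send_rows", "kwargs": {"targets": [[[0,0,20],0],[[0,0,20],0],[[0,0,20],0],[[0,0,0],0],[[0,0,0],0],[[0,0,0],0]]}}

```text
t: 12.25
ee_pos: [0.5185, -0.0688, 0.1092]
tool_rot: [[0.502, 0.865, 0.002], [0.865, -0.502, -0.0], [0.001, 0.002, -1.0]]
ft_force: [0.3, -0.2, -0.5]
gripper_width: 0.301
gripper_force: 59.1
```

```bash
python3 go.py .5172 -.0702 .075 -30
```

```text
t 12.25 p [ 0.5185 -0.0688  0.1092] yaw -30.12 tilt z [ 2.1e-03 -2.0e-04 -1.0e+00] J [-12.2  22.  103.    0.   54.9  17.9]
turn rad -0.0022 shift mm [-1.9 -0.4 34.2] w 0.3009678520853656 59.07823920249939 [ 0.3 -0.2 -0.5]
```

Request:
{"fn": "send_rows", "kwargs": {"targets": [[[-1,0,10],0],[[0,0,10],0],[[0,0,8],0],[[0,0,3],0],[[0,0,2],0],[[0,0,1],0],[[0,0,0],0],[[0,0,0],0]]}}

```text
t: 13.05
ee_pos: [0.516, -0.0699, 0.075]
tool_rot: [[0.503, 0.864, -0.001], [0.864, -0.503, 0.0], [-0.0, -0.001, -1.0]]
ft_force: [-3.3, 0.3, 6.5]
gripper_width: 0.303
gripper_force: 59.9
```

```bash
python3 go.py .5172 -.0702 .075 -30
```

```text
t 13.05 p [ 0.516  -0.0699  0.075 ] yaw -30.2 tilt z [-9.e-04  3.e-04 -1.e+00] J [-12.4  24.6 105.2   0.   50.2  17.8]
turn rad -0.0035 shift mm [ 0.3  1.2 -0. ] w 0.30348785530804556 59.94576573371887 [-3.3  0.3  6.5]
```

Contact with the floor at the expected height. Release, rise, and go on towards the wide-cap tube.

Request:
{"fn": "send_rows", "kwargs": {"targets": [[[0,0,0],0],[[0,0,0],0],[[0,0,0],0],[[0,0,-10],0],[[0,0,-30],0],[[0,0,-40],0],[[0,0,-25],0],[[0,0,0],0]], "fingers": 0.48}}

```text
t: 13.85
ee_pos: [0.5197, -0.0707, 0.1839]
tool_rot: [[0.503, 0.864, 0.009], [0.864, -0.503, -0.002], [0.003, 0.009, -1.0]]
ft_force: [0.9, 0.2, 0.1]
gripper_width: 0.484
gripper_force: 0.0
```

```bash
python3 go.py .5315 .1638 .15 -45;python3 go.py .5315 .1638 .15 -30
python3 - <<'E'
from plant import arm
import numpy as np, cv2
c=arm.capture("wrist"); np.savez("w7.npz",**c)
cv2.imwrite("pics/w7.png",cv2.resize(c["img"][20:384,60:450,::-1],None,fx=1.5,fy=1.5))
E
```

```text
t 13.85 p [ 0.5197 -0.0707  0.1839] yaw -30.19 tilt z [ 0.0091 -0.002  -1.    ] J [-12.4  16.8  97.9   0.   64.8  17.8]
turn rad 0.2585 shift mm [ 174.2 -157.5   33.9] w 0.4838646624461806 0.0 [0.9 0.2 0.1]
t 13.85 p [ 0.5197 -0.0707  0.1839] yaw -30.19 tilt z [ 0.0091 -0.002  -1.    ] J [-12.4  16.8  97.9   0.   64.8  17.8]
turn rad -0.0033 shift mm [ 209.  -107.    33.9] w 0.4838646624461806 0.0 [0.9 0.2 0.1]
```

View pics/w7.png

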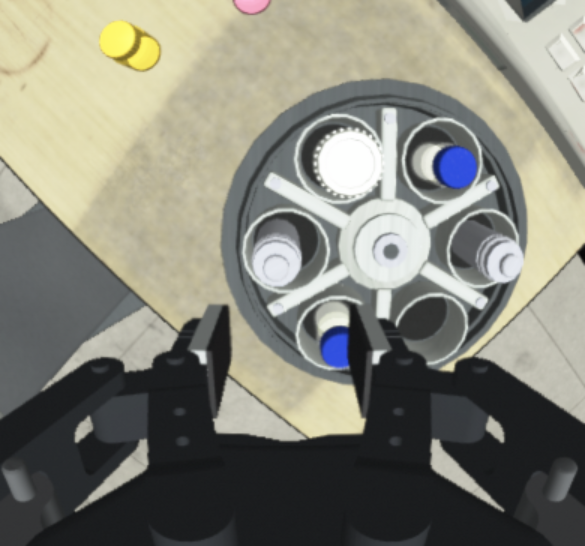

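The steel tube stands at (277,260), straight across from the other at (508,262). Next the wide-cap tube, gripped at yaw 20 to stay clear of its neighbours.

Request:
{"fn": "send_rows", "kwargs": {"targets": [[[0,0,0],-0.145],[[0,0,0],-0.145],[[0,0,0],-0.145],[[0,0,0],-0.145],[[0,0,0],-0.145],[[0,0,0],-0.145],[[0,0,0],0]], "fingers": 0.75}}

```text
t: 14.6
ee_pos: [0.5156, -0.0699, 0.178]
tool_rot: [[-0.337, 0.942, -0.003], [0.942, 0.337, 0.001], [0.002, -0.003, -1.0]]
ft_force: [0.6, 0.3, 0.4]
gripper_width: 0.749
gripper_force: 0.0
```

```bash
python3 go.py .5315 .1638 .15 20
```

```text
t 14.6 p [ 0.5156 -0.0699  0.178 ] yaw 19.67 tilt z [-2.9e-03  6.0e-04 -1.0e+00] J [-12.4  17.1  98.3  -0.   64.7 -32. ]
turn rad -0.0057 shift mm [214.1  94.9  28. ] w 0.7494491632761083 0.0 [0.6 0.3 0.4]
```

Request:
{"fn": "send_rows", "kwargs": {"targets": [[[30,14,0],-0.006],[[42,18,0],0],[[42,18,5],0],[[42,18,10],0],[[38,17,10],0],[[20,10,8],0],[[0,0,0],0],[[0,0,0],0]]}}

```text
t: 15.4
ee_pos: [0.5321, 0.1635, 0.1454]
tool_rot: [[-0.341, 0.94, -0.002], [0.94, 0.341, -0.001], [-0.0, -0.002, -1.0]]
ft_force: [0.8, -0.5, 1.2]
gripper_width: 0.754
gripper_force: 0.0
```

```bash
python3 - <<'E'
from plant import arm
import numpy as np, cv2
from h import *
c=arm.capture("wrist"); np.savez("w8.npz",**c)
hsv=cv2.cvtColor(c["img"],cv2.COLOR_RGB2HSV)
m=(hsv[...,1]<40)&(hsv[...,2]>200)
for a,p in blobs(m[:300],200): print(a,p,fray(c,p,.074))
cv2.imwrite("pics/w8.png",c["img"][:,:,::-1])
E
python3 go.py .5315 .1638 .067 20
```

```text
7759 [341.11328779  29.75318984] [0.54566644 0.30004375 0.074     ]
657 [103.64840183  67.02739726] [0.39856838 0.2239684  0.074     ]
1418 [252.08885755 205.79196051] [0.53120602 0.16456266 0.074     ]
224 [447.52232143 199.82589286] [0.67872692 0.22096234 0.074     ]
t 15.45 p [0.5324 0.1628 0.1458] yaw 19.92 tilt z [-0.0014 -0.001  -1.    ] J [12.7 21.8 96.3 -0.  62.  -7.2]
turn rad -0.0014 shift mm [ 1.2 -0.5 78.8] w 0.7480054277090472 0.0 [0.6 0.5 0.4]
```

View pics/w8.png

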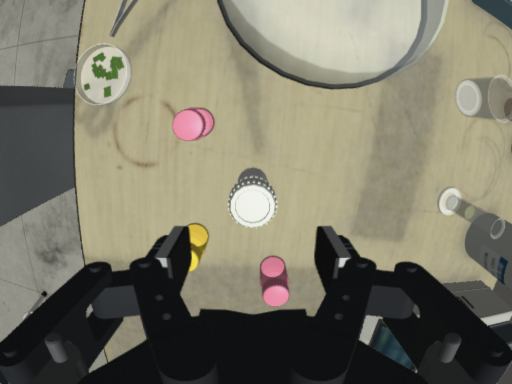

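The white cap is at (252,206), which casts to (0.5312, 0.1646), centred. Descend and grip.

Request:
{"fn": "send_rows", "kwargs": {"targets": [[[2,-1,20],0],[[0,0,30],0],[[0,0,23],0],[[0,0,5],0],[[0,0,0],0],[[0,0,0],0]]}}

```text
t: 16.05
ee_pos: [0.5322, 0.1645, 0.0694]
tool_rot: [[-0.341, 0.94, 0.002], [0.94, 0.341, 0.0], [-0.0, 0.002, -1.0]]
ft_force: [-0.4, -0.2, -0.4]
gripper_width: 0.752
gripper_force: 0.0
```

Request:
{"fn": "send_rows", "kwargs": {"targets": [[[0,0,0],0],[[0,0,0],0],[[0,0,0],0],[[0,0,0],0],[[0,0,0],0],[[0,0,0],0]], "fingers": 0.1}}

```text
t: 16.65
ee_pos: [0.5321, 0.1652, 0.0698]
tool_rot: [[-0.342, 0.94, 0.002], [0.94, 0.342, 0.0], [-0.001, 0.002, -1.0]]
ft_force: [-0.5, 0.1, 4.8]
gripper_width: 0.385
gripper_force: 59.2
```

Request:
{"fn": "send_rows", "kwargs": {"targets": [[[0,0,-20],0],[[0,0,-40],0],[[0,0,-40],0],[[0,0,-20],0],[[0,0,0],-0.14],[[0,0,0],-0.14],[[0,0,0],-0.14],[[0,0,0],-0.14]]}}

```text
t: 17.45
ee_pos: [0.5312, 0.1651, 0.189]
tool_rot: [[-0.793, 0.61, 0.001], [0.61, 0.793, 0.0], [-0.001, 0.001, -1.0]]
ft_force: [0.3, 0.5, -0.8]
gripper_width: 0.389
gripper_force: 59.7
```

Request:
{"fn": "send_rows", "kwargs": {"targets": [[[0,0,0],-0.132],[[0,0,0],-0.132],[[0,0,0],-0.132],[[0,0,0],-0.132],[[0,0,0],-0.132],[[0,0,0],0]]}}

```text
t: 18.05
ee_pos: [0.5312, 0.1651, 0.1887]
tool_rot: [[-1.0, 0.001, 0.001], [0.001, 1.0, 0.0], [-0.001, 0.0, -1.0]]
ft_force: [-0.7, 1.1, 0.0]
gripper_width: 0.386
gripper_force: 59.6
```

```bash
python3 go.py .573 -.166 .185 90
```

```text
t 18.05 p [0.5312 0.1651 0.1887] yaw 89.93 tilt z [ 5.e-04  1.e-04 -1.e+00] J [ 12.9  19.1  93.4  -0.   67.5 -77. ]
turn rad -0.0013 shift mm [ -41.8 -331.1    3.7] w 0.38570339665797115 59.59890604019165 [-0.7  1.1  0. ]
```

Request:
{"fn": "send_rows", "kwargs": {"targets": [[[-5,-30,0],0],[[-6,-45,0],0],[[-6,-45,0],0],[[-6,-45,0],0],[[-6,-45,0],0],[[-6,-45,0],0],[[-4,-40,0],0],[[-3,-24,0],0]]}}

```text
t: 18.85
ee_pos: [0.573, -0.1573, 0.1887]
tool_rot: [[-1.0, 0.007, 0.001], [0.007, 1.0, -0.001], [-0.001, -0.001, -1.0]]
ft_force: [0.4, 0.6, -1.7]
gripper_width: 0.382
gripper_force: 59.8
```

Request:
{"fn": "send_rows", "kwargs": {"targets": [[[0,-12,0],0],[[0,0,0],0],[[0,0,20],0],[[0,0,20],0],[[0,0,10],0],[[0,0,0],0],[[0,0,0],0],[[0,0,0],0]]}}

```text
t: 19.65
ee_pos: [0.5735, -0.1658, 0.1393]
tool_rot: [[-1.0, 0.001, 0.002], [0.001, 1.0, -0.001], [-0.002, -0.001, -1.0]]
ft_force: [0.1, 0.3, -1.3]
gripper_width: 0.386
gripper_force: 59.8
```

```bash
python3 - <<'E'
from plant import arm
import numpy as np, cv2
c=arm.capture("wrist"); np.savez("w9.npz",**c)
cv2.imwrite("pics/w9.png",cv2.resize(c["img"][60:330,100:420,::-1],None,fx=1.9,fy=1.9))
E
python3 go.py .573 -.166 .0905 90
```

```text
t 19.7 p [ 0.5735 -0.166   0.1394] yaw 89.91 tilt z [ 2.e-03 -6.e-04 -1.e+00] J [ -20.2   24.9   91.9    0.    63.1 -110.1]
turn rad -0.0016 shift mm [ 0.5 -0.  48.9] w 0.3869174660393952 59.77410078048706 [0.7 0.1 0.5]
```

View pics/w9.png

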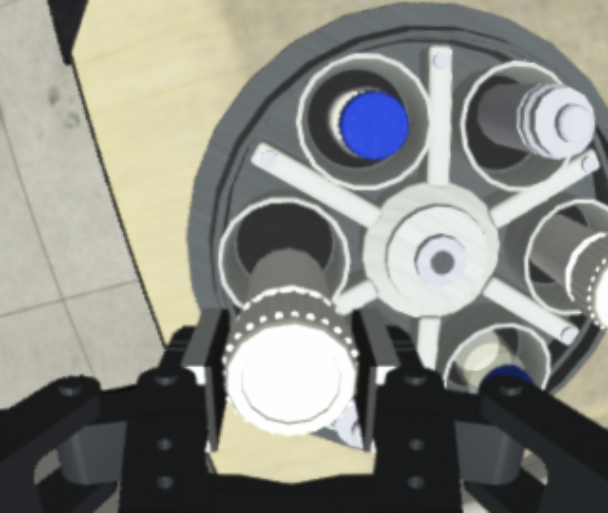

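The tube hangs over the empty bucket at (284,250), lined up. Lowering.

Request:
{"fn": "send_rows", "kwargs": {"targets": [[[0,0,12],0],[[0,0,15],0],[[0,0,12],0],[[0,0,4],0],[[0,0,3],0],[[0,0,2],0],[[0,0,0],0],[[0,0,0],0]]}}

```text
t: 20.5
ee_pos: [0.573, -0.1662, 0.0907]
tool_rot: [[-1.0, 0.002, 0.001], [0.002, 1.0, -0.0], [-0.001, -0.0, -1.0]]
ft_force: [0.0, -0.1, -1.5]
gripper_width: 0.385
gripper_force: 59.8
```

```bash
python3 go.py .573 -.166 .0895 90
```

```text
t 20.5 p [ 0.573  -0.1662  0.0907] yaw 89.9 tilt z [ 8.e-04 -3.e-04 -1.e+00] J [ -20.2   28.1   94.8   -0.    57.1 -110.1]
turn rad -0.0018 shift mm [0.  0.2 1.2] w 0.38545725437879547 59.76000487804413 [ 0.  -0.1 -1.5]
```

Request:
{"fn": "send_rows", "kwargs": {"targets": [[[0,0,1],0],[[0,0,0.5],0],[[0,0,0],0],[[0,0,0],0]]}}

```text
t: 20.9
ee_pos: [0.5733, -0.1662, 0.0898]
tool_rot: [[-1.0, 0.002, 0.002], [0.002, 1.0, -0.001], [-0.002, -0.001, -1.0]]
ft_force: [-0.3, -0.1, 5.8]
gripper_width: 0.385
gripper_force: 60.4
```

Request:
{"fn": "send_rows", "kwargs": {"targets": [[[0,0,0],0],[[0,0,0],0],[[0,0,0],0],[[0,0,-10],0],[[0,0,-30],0],[[0,0,-40],0],[[0,0,-40],0],[[0,0,-10],0]], "fingers": 0.56}}

```text
t: 21.7
ee_pos: [0.5754, -0.167, 0.2246]
tool_rot: [[-1.0, 0.002, 0.009], [0.002, 1.0, -0.003], [-0.009, -0.003, -1.0]]
ft_force: [0.5, -0.4, -0.4]
gripper_width: 0.56
gripper_force: 0.0
```

```bash
python3 - <<'E'
from plant import arm
import numpy as np, cv2
c=arm.capture("wrist"); np.savez("w10.npz",**c)
cv2.imwrite("pics/w10.png",cv2.resize(c["img"][60:330,100:420,::-1],None,fx=1.5,fy=1.5))
E
python3 go.py .5315 .3685 .22 35
```

```text
t 21.75 p [ 0.5752 -0.167   0.2242] yaw 89.9 tilt z [ 0.0086 -0.0032 -1.    ] J [ -20.2   20.3   85.8   -0.    73.4 -110.1]
turn rad 0.9582 shift mm [463.7 271.3   4.2] w 0.5608228965782434 0.0 [ 0.8 -1.4  0.5]
```

View pics/w10.png

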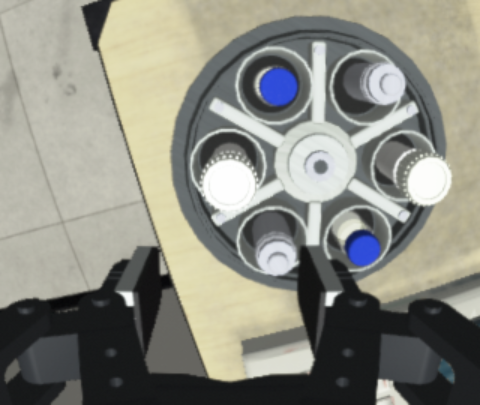

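All three tubes stand in the buckets across from their own kind: white at (228,185)/(428,180), steel at (277,257)/(384,83), blue at (362,248)/(280,87). Next is the lid.

Request:
{"fn": "send_rows", "kwargs": {"targets": [[[4,30,0],0],[[4,45,0],0],[[4,45,0],0],[[4,45,0],0],[[4,45,0],0],[[4,45,0],0],[[4,45,0],0],[[4,45,0],0]], "fingers": 0.8}}

```text
t: 22.55
ee_pos: [0.54, 0.1805, 0.2176]
tool_rot: [[-1.0, 0.002, -0.002], [0.002, 1.0, -0.001], [0.002, -0.001, -1.0]]
ft_force: [0.5, -1.3, 0.4]
gripper_width: 0.799
gripper_force: 0.0
```

Request:
{"fn": "send_rows", "kwargs": {"targets": [[[4,45,0],0],[[4,45,0],0],[[2,45,0],0],[[2,38,0],0],[[0,15,0],0],[[0,0,0],0],[[0,0,0],0],[[0,0,0],0]]}}

```text
t: 23.35
ee_pos: [0.5296, 0.365, 0.2184]
tool_rot: [[-1.0, 0.003, -0.001], [0.003, 1.0, -0.002], [0.001, -0.002, -1.0]]
ft_force: [0.1, -0.6, 0.5]
gripper_width: 0.797
gripper_force: 0.0
```

```bash
python3 go.py .5315 .3685 .15 90
python3 - <<'E'
from plant import arm
from m import *
c=arm.capture("wrist"); np.savez("w11.npz",**c)
K=c["intrinsics"];T=c["cam_to_world"];z=c["z_map"].astype(float)
v,u=np.indices(z.shape); du=u-K[0,2];dv=v-K[1,2];r=np.hypot(du,dv)+1e-9;t=r/K[0,0]
p=np.stack([du/r*np.tan(t)*z,dv/r*np.tan(t)*z,z],-1); w=p@T[:3,:3].T+T[:3,3]; w[z==0]=np.nan
m=(w[...,2]>.095)&(w[...,2]<.11)&(np.hypot(w[...,0]-.5315,w[...,1]-.3685)<.035)
cs,_=cv2.findContours(m.astype(np.uint8),cv2.RETR_EXTERNAL,cv2.CHAIN_APPROX_NONE)
k=max(cs,key=cv2.contourArea); P=np.array([fray(c,q[0],.103)[:2] for q in k]); print(cv2.contourArea(k),circ(P), np.nanmedian(w[...,2][m]))
cv2.imwrite("pics/w11.png",c["img"][:,:,::-1])
E
```

```text
t 23.35 p [0.5296 0.365  0.2184] yaw 89.81 tilt z [-0.001  -0.0015 -1.    ] J [ 30.8  24.3  80.1  -0.   75.8 -59. ]
turn rad -0.0034 shift mm [-1.9  3.5 68.4] w 0.7974057327041684 0.0 [ 0.1 -0.6  0.5]
1137.0 [0.53097146 0.36957368 0.01628451] 0.10128710062026133
```

View pics/w11.png

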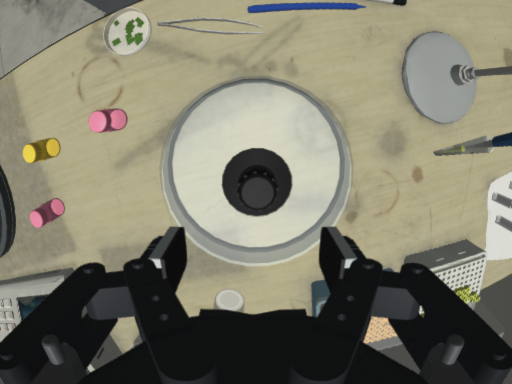

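The knob is at (258,190), casting to (0.531, 0.3696). Descend onto it and grip.

Request:
{"fn": "send_rows", "kwargs": {"targets": [[[-2,4,20],0],[[0,0,35],0],[[0,0,35],0],[[0,0,25],0],[[0,0,9],0],[[0,0,0],0],[[0,0,0],0]]}}

```text
t: 24.1
ee_pos: [0.5328, 0.3709, 0.0961]
tool_rot: [[-1.0, 0.003, 0.002], [0.003, 1.0, 0.001], [-0.002, 0.001, -1.0]]
ft_force: [0.8, 0.2, -0.0]
gripper_width: 0.801
gripper_force: 0.0
```

```bash
python3 go.py .5313 .369 .092 90
```

```text
t 24.1 p [0.5328 0.3709 0.0961] yaw 89.84 tilt z [ 0.0017  0.001  -1.    ] J [ 31.1  31.1  87.6  -0.   61.2 -58.7]
turn rad -0.0028 shift mm [ 1.5 -1.9  4.1] w 0.801122943174319 0.0 [ 0.8  0.2 -0. ]
```

Request:
{"fn": "send_rows", "kwargs": {"targets": [[[1,-2,4],0],[[0,0,0],0],[[0,0,0],0],[[0,0,0],0]]}}

```text
t: 24.5
ee_pos: [0.5309, 0.3692, 0.0914]
tool_rot: [[-1.0, 0.002, 0.001], [0.002, 1.0, 0.001], [-0.001, 0.001, -1.0]]
ft_force: [-1.0, 1.5, 0.2]
gripper_width: 0.798
gripper_force: 0.0
```

Request:
{"fn": "send_rows", "kwargs": {"targets": [[[0,0,0],0],[[0,0,0],0],[[0,0,0],0],[[0,0,0],0],[[0,0,0],0],[[0,0,0],0],[[0,0,0],0]], "fingers": 0.1}}

```text
t: 25.2
ee_pos: [0.5308, 0.3692, 0.0911]
tool_rot: [[-1.0, 0.002, 0.0], [0.002, 1.0, 0.0], [-0.0, 0.0, -1.0]]
ft_force: [-0.6, -0.4, 4.3]
gripper_width: 0.373
gripper_force: 59.8
```

```bash
python3 go.py .5313 .369 .092 90
```

```text
t 25.2 p [0.5308 0.3692 0.0911] yaw 89.9 tilt z [ 4.e-04  3.e-04 -1.e+00] J [ 31.1  31.3  88.1   0.   60.6 -58.8]
turn rad -0.0018 shift mm [-0.5 -0.2 -0.9] w 0.3733856227476271 59.77358043193817 [-0.6 -0.4  4.3]
```

Request:
{"fn": "send_rows", "kwargs": {"targets": [[[0,0,-10],0],[[0,0,-20],0],[[0,0,-30],0],[[0,0,-30],0],[[0,0,-30],0],[[0,0,-20],0],[[0,0,-5],0],[[0,0,0],0]]}}

```text
t: 26.0
ee_pos: [0.5307, 0.369, 0.2362]
tool_rot: [[-1.0, 0.002, 0.001], [0.002, 1.0, 0.0], [-0.001, 0.0, -1.0]]
ft_force: [0.2, -0.2, -2.5]
gripper_width: 0.369
gripper_force: 59.6
```

```bash
python3 go.py .5728 -.102 .235 90
```

```text
t 26.0 p [0.5307 0.369  0.2362] yaw 89.89 tilt z [ 8.e-04  5.e-04 -1.e+00] J [ 31.1  23.7  78.3   0.   77.9 -58.8]
turn rad -0.0019 shift mm [ -42.1 -471.     1.2] w 0.3694894910630219 59.64684069156647 [ 0.2 -0.2 -2.5]
```

Lid lifted (2.5 N of weight). Carrying it across at moderate speed.

Request:
{"fn": "send_rows", "kwargs": {"targets": [[[0,-10,0],0],[[0,-20,0],0],[[-2,-30,0],0],[[-4,-35,0],0],[[-4,-35,0],0],[[-4,-35,0],0],[[-4,-35,0],0],[[-4,-35,0],0]]}}

```text
t: 26.8
ee_pos: [0.5507, 0.1308, 0.2345]
tool_rot: [[-1.0, 0.002, -0.003], [0.002, 1.0, -0.001], [0.003, -0.001, -1.0]]
ft_force: [0.5, 0.1, -1.9]
gripper_width: 0.366
gripper_force: 59.7
```

Request:
{"fn": "send_rows", "kwargs": {"targets": [[[-4,-35,0],0],[[-4,-35,0],0],[[-4,-35,0],0],[[-4,-35,0],0],[[-4,-35,0],0],[[0,-30,0],0],[[0,-20,0],0],[[0,-8,0],0]]}}

```text
t: 27.6
ee_pos: [0.5699, -0.1022, 0.2345]
tool_rot: [[-1.0, 0.005, -0.003], [0.005, 1.0, -0.001], [0.003, -0.001, -1.0]]
ft_force: [1.5, 0.5, -2.1]
gripper_width: 0.37
gripper_force: 59.8
```

Request:
{"fn": "send_rows", "kwargs": {"targets": [[[0,0,0],0],[[0,0,0],0],[[0,0,0],0],[[0,0,0],0]]}}

```text
t: 28.0
ee_pos: [0.5717, -0.098, 0.2358]
tool_rot: [[-1.0, 0.0, -0.0], [0.0, 1.0, 0.0], [0.0, 0.0, -1.0]]
ft_force: [-0.1, 0.6, -3.2]
gripper_width: 0.37
gripper_force: 59.9
```

```bash
python3 go.py .5728 -.102 .235 90
python3 - <<'E'
from plant import arm
from m import *
a=arm.capture("top"); np.savez("t3.npz",**a)
b=arm.capture("wrist"); np.savez("w12.npz",**b)
cv2.imwrite("pics/w12.png",np.hstack([a["img"][120:290,240:440,::-1].repeat(2,0).repeat(2,1)[:340],b["img"][20:360,60:450,::-1]]))
E
```

```text
t 28.0 p [ 0.5717 -0.098   0.2358] yaw 89.98 tilt z [-2.e-04  3.e-04 -1.e+00] J [ -13.9   18.5   86.8    0.    74.7 -103.9]
turn rad -0.0003 shift mm [-1.1 -4.   0.8] w 0.37031275351005266 59.85143780708313 [-0.1  0.6 -3.2]
```

View pics/w12.png

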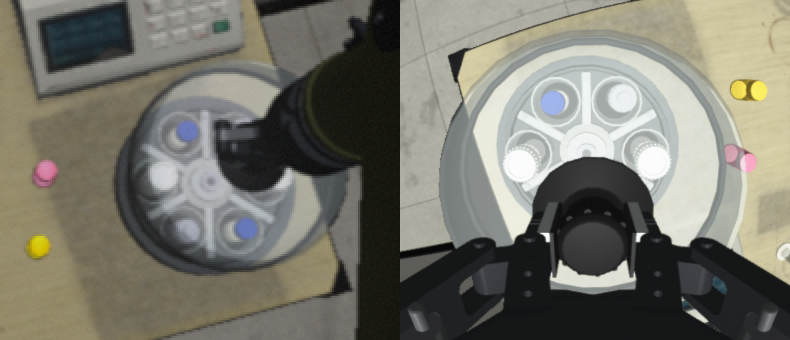

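The lid hangs level over the rotor in both views. Correct by (-1,-4) mm and lower until just above the wall.

Request:
{"fn": "send_rows", "kwargs": {"targets": [[[-1,-4,5],0],[[0,0,20],0],[[0,0,25],0],[[0,0,20],0],[[0,0,10],0],[[0,0,4],0],[[0,0,0],0],[[0,0,0],0]]}}

```text
t: 28.9
ee_pos: [0.5736, -0.1033, 0.1527]
tool_rot: [[-1.0, 0.002, 0.002], [0.002, 1.0, -0.0], [-0.002, -0.0, -1.0]]
ft_force: [0.7, -1.1, -2.2]
gripper_width: 0.365
gripper_force: 59.9
```

Request:
{"fn": "send_rows", "kwargs": {"targets": [[[0,0,0],0],[[0,0,0],0],[[0,0,0],0]]}}

```text
t: 29.2
ee_pos: [0.5731, -0.1032, 0.1524]
tool_rot: [[-1.0, 0.002, 0.001], [0.002, 1.0, -0.0], [-0.001, -0.0, -1.0]]
ft_force: [-0.1, 0.1, -2.2]
gripper_width: 0.366
gripper_force: 59.9
```

```bash
python3 go.py .5728 -.102 .127 90
```

```text
t 29.2 p [ 0.5731 -0.1032  0.1524] yaw 89.9 tilt z [ 1.1e-03 -3.0e-04 -1.0e+00] J [ -14.4   23.1   92.8   -0.    64.  -104.3]
turn rad -0.0018 shift mm [ 0.3  1.2 25.4] w 0.36576472560907086 59.87334966659546 [-0.1  0.1 -2.2]
```

Request:
{"fn": "send_rows", "kwargs": {"targets": [[[0,1,4],0],[[0,0,4],0],[[0,0,4],0],[[0,0,3],0],[[0,0,0],0],[[0,0,0],0]]}}

```text
t: 29.8
ee_pos: [0.5727, -0.1021, 0.1366]
tool_rot: [[-1.0, 0.002, -0.0], [0.002, 1.0, 0.0], [0.0, 0.0, -1.0]]
ft_force: [0.0, 0.2, -2.3]
gripper_width: 0.367
gripper_force: 59.9
```

```bash
python3 go.py .5728 -.102 .127 90
```

```text
t 29.8 p [ 0.5727 -0.1021  0.1366] yaw 89.9 tilt z [-4.e-04  1.e-04 -1.e+00] J [ -14.3   24.1   93.9   -0.    62.1 -104.2]
turn rad -0.0018 shift mm [-0.1  0.1  9.6] w 0.3670385066372435 59.87303674221039 [ 0.   0.2 -2.3]
```

The rim is now below the wall top with no side force. Going down to the ledge.

Request:
{"fn": "send_rows", "kwargs": {"targets": [[[0,0,3],0],[[0,0,3],0],[[0,0,2],0],[[0,0,1],0],[[0,0,0.5],0],[[0,0,0],0],[[0,0,0],0]]}}

```text
t: 30.5
ee_pos: [0.5729, -0.1021, 0.1274]
tool_rot: [[-1.0, 0.002, 0.0], [0.002, 1.0, -0.0], [-0.0, -0.0, -1.0]]
ft_force: [0.3, 0.0, -1.9]
gripper_width: 0.369
gripper_force: 60.1
```

```bash
python3 go.py .5728 -.102 .127 90
```

```text
t 30.5 p [ 0.5729 -0.1021  0.1274] yaw 89.9 tilt z [ 2.e-04 -1.e-04 -1.e+00] J [ -14.3   24.6   94.5   -0.    60.9 -104.2]
turn rad -0.0018 shift mm [0.1 0.1 0.4] w 0.3694447634843517 60.0634503364563 [ 0.3  0.  -1.9]
```

Request:
{"fn": "send_rows", "kwargs": {"targets": [[[0,0,0.5],0],[[0,0,0.5],0],[[0,0,0],0],[[0,0,0],0]]}}

```text
t: 30.9
ee_pos: [0.573, -0.1021, 0.1271]
tool_rot: [[-1.0, 0.002, 0.001], [0.002, 1.0, -0.0], [-0.001, -0.0, -1.0]]
ft_force: [-2.1, -0.1, 6.0]
gripper_width: 0.368
gripper_force: 60.4
```

Request:
{"fn": "send_rows", "kwargs": {"targets": [[[0,0,0],0],[[0,0,0],0],[[0,0,0],0],[[0,0,0],0]], "fingers": 0.8}}

```text
t: 31.3
ee_pos: [0.5729, -0.1021, 0.1261]
tool_rot: [[-1.0, 0.002, -0.0], [0.002, 1.0, 0.0], [0.0, 0.0, -1.0]]
ft_force: [-0.1, -0.2, -0.4]
gripper_width: 0.798
gripper_force: 0.0
```

Request:
{"fn": "send_rows", "kwargs": {"targets": [[[0,0,-10],0],[[0,0,-30],0],[[0,0,-40],0],[[0,0,-40],0],[[0,0,-20],0],[[0,0,0],0],[[0,0,0],0],[[0,0,0],0]]}}

```text
t: 32.1
ee_pos: [0.5717, -0.1018, 0.2649]
tool_rot: [[-1.0, 0.002, -0.003], [0.002, 1.0, 0.001], [0.003, 0.001, -1.0]]
ft_force: [-0.6, -0.3, -0.3]
gripper_width: 0.8
gripper_force: 0.0
```

```bash
python3 - <<'E'
from plant import arm
from m import *
b=arm.capture("wrist"); np.savez("w13.npz",**b)
a=arm.capture("scene"); np.savez("s3.npz",**a)
cv2.imwrite("pics/w13.png",np.hstack([cv2.resize(a["img"][90:200,220:350,::-1],(402,340),interpolation=cv2.INTER_CUBIC),b["img"][20:360,60:450,::-1]]))
K=b["intrinsics"];T=b["cam_to_world"];z=b["z_map"].astype(float)
v,u=np.indices(z.shape); du=u-K[0,2];dv=v-K[1,2];r=np.hypot(du,dv)+1e-9;t=r/K[0,0]
p=np.stack([du/r*np.tan(t)*z,dv/r*np.tan(t)*z,z],-1); w=p@T[:3,:3].T+T[:3,3]; w[z==0]=np.nan
R=np.hypot(w[...,0]-.5728,w[...,1]+.102)
m=(R<.013)&(w[...,2]>.12); P=w[m]
A=np.c_[P[:,:2]-[.5728,-.102],np.ones(len(P))]; print("knob top n",len(P),np.median(P[:,2]),"tilt",np.linalg.lstsq(A,P[:,2],rcond=None)[0])
m=(R>.022)&(R<.032)&(w[...,2]>.08)&(w[...,2]<.125);P=w[m]
A=np.c_[P[:,:2]-[.5728,-.102],np.ones(len(P))]; print("foot n",len(P),"tilt",np.linalg.lstsq(A,P[:,2],rcond=None)[0])
E
python3 go.py .5728 -.102 .27 90
```

```text
knob top n 3023 0.3320830875751117 tilt [-11.94984054   0.15908245   0.17895598]
foot n 1469 tilt [0.01687064 0.00498815 0.10431546]
t 32.2 p [ 0.5718 -0.1018  0.2646] yaw 89.9 tilt z [-3.4e-03  8.0e-04 -1.0e+00] J [ -14.3   17.5   84.    -0.    78.7 -104.2]
turn rad -0.0018 shift mm [-1.  -0.2 -5.4] w 0.8055879679425506 0.0 [-0.7 -0.3  0.6]
```

View pics/w13.png

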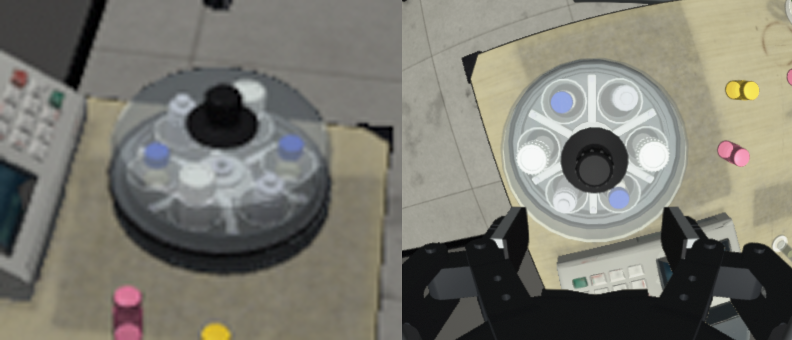

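The lid is down on the ledge and level: its foot measures 0.104 m against an expected 0.105. All six tubes show through the dome, and the gripper is clear. Handing in.

```bash
python3 -c "
from plant import arm
print(arm.finish_job())"
```

```text
the job is handed in; nothing more can be done
None
```

The three bench tubes stand in the buckets straight across from their own kind, the lid is down on the ledge, and the job was handed in at about 32 s on the robot's clock; no verdict came back.

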